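# Hover the pen thermometer over the loaf cake

## Task

Pull the contactless pen thermometer up out of its square holder, lift it over the wooden divider without knocking it, and stop with the lens hovering about 15 mm above the middle of the oblong loaf cake's top, the pen upright and still, ready for a reading. It must never touch the food, and the loaf, pie, bun and jar are to stay where they are. Finish while still holding the thermometer there: do not put it down or let go.

Things in the scene. Friction and masses are not known exactly. Their poses are not given: they have to be found in the camera images.
- pen_grip (a point): Centre of the pen thermometer's handle: a white plastic box 20 (own x) x 28 (own y) x 70 mm (own z, up, towards the pen's closed top), small dark screen on its -x face. Below it a round steel barrel, 16 mm across and 85 mm long, runs down to the lens. This point is 120 mm above the lens end, 35 mm below the pen's top and, at the start, 128 mm above the table.
- pen_lens (a point): Centre of the lens, the flat lower end of the pen's barrel; axes as the handle's, z runs up along the pen.
- pen: The whole pen thermometer, 155 mm long, loose, 60 to 130 g, at the start standing lens down in the holder; its origin and axes are those of pen_lens.
- holder: Fixed upright steel square tube 42 x 42 mm, 85 mm high, on a foot 90 x 90 x 8 mm; origin at the centre of its underside, z up. The pen stands with 2 mm play all round in a central round hole 20 mm wide, 77 mm deep (floor 8 mm above the table): pull it straight up over 77 mm to clear the mouth. The underside of the pen's handle stands 8 mm above the mouth.
- divider: Fixed plywood divider between holder and tray: an upright board 400 mm long (own x), 16 mm thick (own y), 110 mm high above the table, its feet 50 mm wide; origin at the centre of its underside. The tray is on its +y side, the holder on its -y side.
- loaf_top (a point): Centre of the flat top of the loaf cake, the only oblong one of the three bakes on the tray: brown block 110 (own x) x 65 (own y) x 60 mm high with four dark slits across the top, loose, about 0.4 kg. The top lies 63 mm above the table; z up.
- loaf: The loaf cake; origin at the centre of its underside, axes as loaf_top.
- pie: Bystander: round pie, 84 mm across, 50 mm high, on the tray, loose; origin at the centre of its underside.
- bun: Bystander: domed round bun, 76 mm across, 44 mm high, on the tray, loose; origin at the centre of its underside.
- jar: Bystander: amber glass jar, 64 mm across, 90 mm high, loose, standing on the table 110 to 140 mm from the holder's centre, on the side away from the divider; origin at the centre of its underside.
Mind the look-alikes: they are no part of the job. Leave any blue look-alike of the loaf alone.

How it is judged:
By the outcome, as a careful person would: the job done as asked, in the order asked, and still so for the second after the job is handed in, while the arm keeps its last pose, push and grip.
It also fails if it takes over 48 s, if anything falls off the work surface, if the arm or the gripper's body presses on something with over 40 N, if the wrist force passes 120 N, or if a joint passes its speed limit or range.

## Robot

A 6-joint arm with a two-finger parallel gripper is mounted at the origin on the work surface. World frame = base frame: x ahead of the robot, y to its left, z up, the work surface at z = 0. Lengths are in mm, angles in degrees, forces in N, time in s.
With the tool pointing down it reaches from about 350 to 850 mm from the base axis. Payload 8.1 kg.
Tool frame: the origin (TCP) lies at the very end of the fingers, on their centre line; the grasp point (between the pads) lies grip_depth behind it (grip_depth is the distance from the TCP to the grasp point, in mm); z points along the fingers, y is the direction in which the jaws open and shut (so a half turn about z gives the same grasp; the last joint's range is limited). The gripper opens to 85 mm and grips with 20 to 120 N. Pads are 22 mm wide; open, the fingers measure 114 mm over their backs; the gripper's body (76 mm by 85 mm) begins 54 mm behind the grasp point. The pads swing forward as they close: fully open they stand 13 mm farther back than shut.
Start: joints at [-71.413, 7.471, 85.268, -0, 87.261, -4.893], TCP at [239.075, -550.316, 231.292] pointing down, gripper open.
Joint ranges: [-169.43, 169.43], [-51.17, 129.36], [1.28, 143.12], [-76.62, 256.62], [0, 156.53], [-152.29, 152.29]. Speed limits (degrees/s): [136.94, 136.94, 159.86, 180, 180, 180].

## Interface

Orientations are given as [roll, pitch, yaw] about the fixed x, y, z axes, in that order (R = Rz(yaw) Ry(pitch) Rx(roll)).
In Python, from bench import * gives the robot as it stands.
- The arm moves only by the tool step_arm, never from a script. Its argument "plan" is a list of rows, each an object of numbers: "grip": the finger opening in cm, from 0 to 8.54; "tx", "ty", "tz": the shift along the tool's x, y, z in cm; "ax", "ay", "az": the turn, a rotation vector about the tool's x, y, z in degrees. In form: [{"grip": .., "tx": .., "ty": .., "tz": .., "ax": .., "ay": .., "az": ..}, ...]. A call has 1 to 8 rows; each row shifts and turns the commanded pose from where the row before left it, along the tool's axes as they then stand; what a row does not reach is not made up. A row lasts 1/12 s, in which the tool goes at most 41.7 mm and 7.16 degrees, less where a joint would pass 70% of its speed; a pose out of reach is approached as far as the arm can. A call with a gripper value outside its range is refused whole. The fingers move at their own pace and stop on an object; "newtons" is the grip in N (left out, the last holds). Time passes only in rows, so rows that do not move let the fingers close. It gives the time, the measured TCP pose, the force and the opening at its end, in the units of the state.
- sense(): the state, without advancing time (a new reading comes with each control period).
- snapshot(name): name is "scene" or "top" or "wrist"; returns the picture (400x640x3 uint8, red, green, blue); there is no depth.
- camera_model(name): a dict with "intrinsics" (3x3 intrinsics, pixels), "pose" (4x4, takes a point from camera to world coordinates); the wrist camera has in their place "T_tool_cam" (4x4, takes a point from camera to tool coordinates, whose origin is the TCP and whose axes are the flange's). Camera axes: x right, y down, z forward; pixel columns grow to the right and rows downward; lengths in mm; the calibration is good to about 2 mm. A picture is of the moment at which its call begins: read the wrist's pose just before it. camera_model takes no time and is no camera call.
- hand_in(): hands the job in, once; it reports no verdict.
The state is a dict: "time": time; "joint_pos": joint angles; "qd": joint speeds; "joint_efforts": joint torques, N m; "tool_pos": TCP position; "tcp_rot": TCP orientation; "ft_force": force on the tool from outside, world axes, zero at the start; "wrist_torque": the same for the moment, N m; "finger_gap": finger opening in mm.
Only numpy, scipy, OpenCV 4.12 (cv2) and the standard library are available. Lean on these libraries where they do the work, as an engineer would, in place of code of your own. Each camera call takes 0.05 s, during which the arm holds its last target.

## Working session

There is one attempt and no reset: what is moved stays moved. The work goes in short steps, Python scripts to look and compute and a tool call to move; the robot and the scene stay as the last step left them, time stands still between calls to the robot, and variables do not carry over. Pictures are saved under pics/ and viewed, and the job is handed in when it is done.

Besides the shell and the picture viewer there is one more tool, called after "Request:" by a JSON object that holds its "fn" and its "kwargs". step_arm: Moves the arm, as the interface text tells. Its arguments: {"type":"object","properties":{"plan":{"type":"array","items":{"type":"object","properties":{"grip":{"type":"number"},"tx":{"type":"number"},"ty":{"type":"number"},"tz":{"type":"number"},"ax":{"type":"number"},"ay":{"type":"number"},"az":{"type":"number"}}}},"newtons":{"type":"number"}},"required":["plan"]}

```bash
mkdir -p pics; ls; python3 - <<'E'
from bench import *
import cv2,numpy as np
print(sense())
for n in ["scene","top","wrist"]:
    im=snapshot(n); cv2.imwrite(f"pics/{n}0.png",im[:,:,::-1]); m=camera_model(n)
    for k,v in m.items(): print(n,k,np.round(v,4).tolist() if not isinstance(v,str) else v)
E
```

```text
pics
{'time': 0.0, 'joint_pos': array([-7.14134907e+01,  7.51402007e+00,  8.53312813e+01, -9.23718777e-04,
        8.72621605e+01, -4.89198797e+00]), 'qd': array([-0.02923473, -0.00189356,  0.04923806, -0.01413766,  0.08080496,
        0.0684305 ]), 'joint_efforts': array([-1.25815619e-03, -5.69404078e+01, -5.00547159e+01, -4.12240715e-04,
        1.50826498e-02,  2.62011383e-05]), 'tool_pos': array([ 238.88679923, -549.77502639,  230.2365986 ]), 'tcp_rot': array([-1.79892851e+02, -8.24486832e-03,  2.34785346e+01]), 'ft_force': array([-0.33378105, -1.08708728, -0.29427006]), 'wrist_torque': array([0.04553609, 0.00708766, 0.02386123]), 'finger_gap': 85.3866404739609}
scene intrinsics [[501.1324, 0.0, 322.232], [0.0, 501.1324, 192.3265], [0.0, 0.0, 1.0]]
scene pose [[-0.0038, 0.7113, -0.7029, 1370.5657], [1.0, -0.0004, -0.0059, -25.0058], [-0.0045, -0.7029, -0.7113, 1030.5779], [0.0, 0.0, 0.0, 1.0]]
top intrinsics [[512.094, 0.0, 318.8066], [0.0, 512.094, 193.4229], [0.0, 0.0, 1.0]]
top pose [[0.0221, -0.9954, 0.0933, 330.6767], [-0.9998, -0.0218, 0.0049, -42.9833], [-0.0029, -0.0934, -0.9956, 1381.9102], [0.0, 0.0, 0.0, 1.0]]
wrist intrinsics [[350.2997, 0.0, 322.9029], [0.0, 350.2997, 202.1473], [0.0, 0.0, 1.0]]
wrist T_tool_cam [[-0.0011, -0.9618, -0.2738, 69.3762], [1.0, -0.001, -0.0006, 0.6956], [0.0003, -0.2738, 0.9618, -142.2635], [0.0, 0.0, 0.0, 1.0]]
```

View pics/scene0.png

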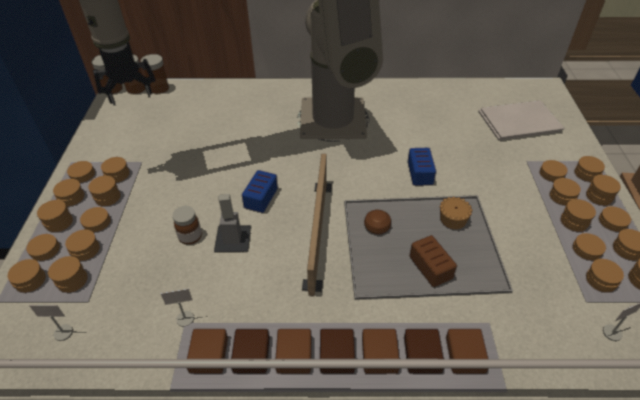

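View pics/top0.png

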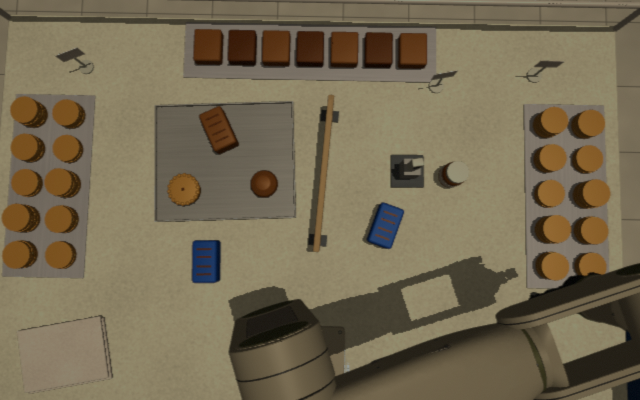

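View pics/wrist0.png

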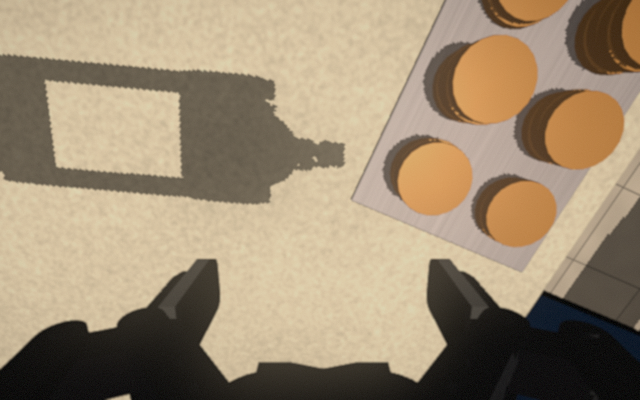

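```bash
python3 - <<'E'
import bench
print([(k,v) for k,v in vars(bench).items() if not k.startswith('_') ])
E
```

```text
[('snapshot', <function make.<locals>.drawn_camera at 0x7fdfa2da40e0>), ('camera_model', <function make.<locals>.<lambda> at 0x7fdfa2da4680>), ('hand_in', <function connect.<locals>.done at 0x7fdfa2d1b740>), ('sense', <function make.<locals>.<lambda> at 0x7fdfa2da45e0>), ('PlanningError', <class 'bench.PlanningError'>), ('grip_depth', 18.700000000000003)]
```

```bash
python3 - <<'E'
import cv2,numpy as np
t=cv2.imread("pics/top0.png"); s=cv2.imread("pics/scene0.png")
a=cv2.resize(t[95:225,150:300],None,fx=4,fy=4,interpolation=2)
cv2.imwrite("pics/c1.png",a)
a=cv2.resize(t[140:255,360:480],None,fx=5,fy=5,interpolation=2);cv2.imwrite("pics/c2.png",a)
a=cv2.resize(s[180:260,160:270],None,fx=7,fy=7,interpolation=2);cv2.imwrite("pics/c3.png",a)
E
```

```text
(no output)
```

View pics/c1.png

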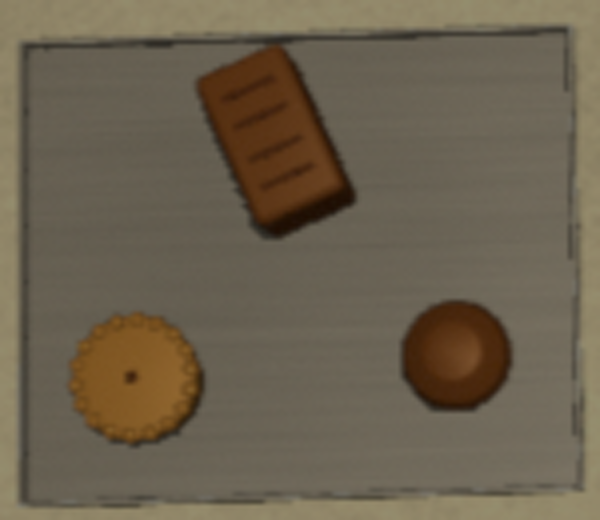

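View pics/c2.png

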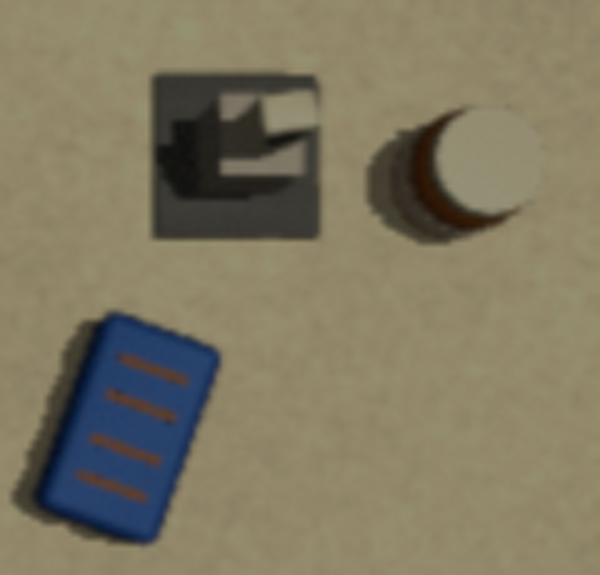

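View pics/c3.png

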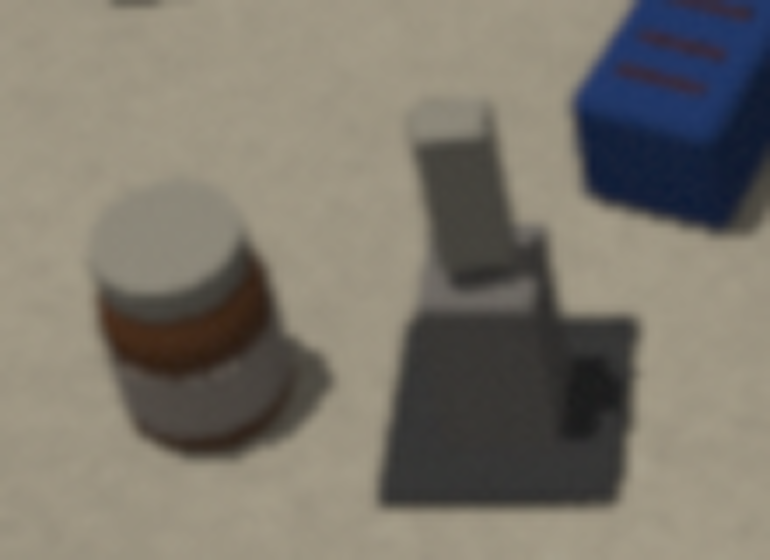

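```bash
cat > h.py <<'E'
from bench import *
import cv2,numpy as np
from scipy.spatial.transform import Rotation as R
def campose(name,st=None):
    m=camera_model(name); K=np.array(m["intrinsics"])
    if name!="wrist": return K,np.array(m["pose"])
    T=np.eye(4);T[:3,:3]=R.from_euler('xyz',st["tcp_rot"],degrees=True).as_matrix();T[:3,3]=st["tool_pos"]
    return K,T@np.array(m["T_tool_cam"])
def ray(name,uv,z,st=None):
    K,P=campose(name,st); d=P[:3,:3]@np.linalg.solve(K,np.array([uv[0],uv[1],1.]))
    return P[:3,3]+d*(z-P[2,3])/d[2]
def proj(name,p,st=None):
    K,P=campose(name,st); q=K@(P[:3,:3].T@(np.array(p,float)-P[:3,3])); return q[:2]/q[2]
def tool(p,st):  # world point in tool frame
    M=R.from_euler('xyz',st["tcp_rot"],degrees=True).as_matrix(); return M.T@(np.array(p)-st["tool_pos"])
E
python3 - <<'E'
from h import *
def t(u,v,x,y,f): return (x+(u+.5)/f-.5,y+(v+.5)/f-.5)
p=np.array([ray("top",t(290,115,360,140,5),163),ray("top",t(236,157,360,140,5),8),ray("top",t(490,160,360,140,5),90)]);print("pen,foot,jar",p.round(1))
c=[(198,82),(278,45),(350,190),(265,225)]
q=np.array([ray("top",t(*k,150,95,4),63) for k in c]);print(q.round(1),q.mean(0), np.linalg.norm(np.diff(q[:,:2],axis=0),axis=1))
print("pie bun",ray("top",t(133,378,150,95,4),50),ray("top",t(456,355,150,95,4),30))
print("div", ray("top",(331,97),110),ray("top",(316,250),110))
# scene pen top
print("scene pen top",ray("scene",t(452,122,160,180,7),163))
s=cv2.imread("pics/scene0.png")
E
```

```text
pen,foot,jar [[ 524.4 -272.7  163. ]
 [ 525.5 -272.8    8. ]
 [ 515.1 -388.1   90. ]]
[[653.9 282.3  63. ]
 [679.8 230.8  63. ]
 [584.1 179.8  63. ]
 [559.8 234.4  63. ]] [619.39478437 231.84068132  63.        ] [ 57.68643919 108.32807059  59.76495521]
pie bun [458.97639233 319.39090667  50.        ] [480.93674143 110.86558521  30.        ]
div [696.37406409 -62.23507349 110.        ] [309.41087503 -32.89482414 110.        ]
scene pen top [ 529.01123537 -268.96676074  163.        ]
```

```bash
python3 - <<'E'
from h import *
st=sense(); print(tool([526,-271,250],st))
E
```

```text
[ 374.44346987 -141.46061451  -19.30272135]
```

Request:
{"fn": "step_arm", "kwargs": {"plan": [{"tx":3.1,"ty":-1.2,"tz":-0.5},{"tx":3.1,"ty":-1.2,"tz":-0.5},{"tx":3.1,"ty":-1.2,"tz":-0.5},{"tx":3.1,"ty":-1.2,"tz":-0.5},{"tx":3.1,"ty":-1.2},{"tx":3.1,"ty":-1.2},{"tx":3.1,"ty":-1.2},{"tx":3.1,"ty":-1.2}]}}

```text
invalid input
```

Request:
{"fn": "step_arm", "kwargs": {"plan": [{"tx":3.1,"ty":-1.2},{"tx":3.1,"ty":-1.1},{"tx":3.1,"ty":-1.1},{"tx":3.1,"ty":-1.1},{},{},{}]}}

```text
invalid input
```

```bash
python3 - <<'E'
from h import *
st=sense();im=snapshot("wrist");cv2.imwrite("pics/w1.png",im[:,:,::-1])
import pickle;pickle.dump(st,open("w1.pkl","wb"))
print(st["time"],st["tool_pos"],st["tcp_rot"],st["joint_pos"],proj("wrist",[526,-271,163],st))
im=snapshot("top");cv2.imwrite("pics/t1.png",im[:,:,::-1])
E
```

```text
0.15 [ 238.91862433 -549.9157584   230.4578379 ] [-1.79917625e+02 -5.52104850e-03  2.34810819e+01] [-7.14145295e+01  7.50607064e+00  8.53168401e+01 -1.53075397e-03
  8.72596347e+01 -4.89554108e+00] [ -97.79671305 -834.84396825]
```

View pics/w1.png

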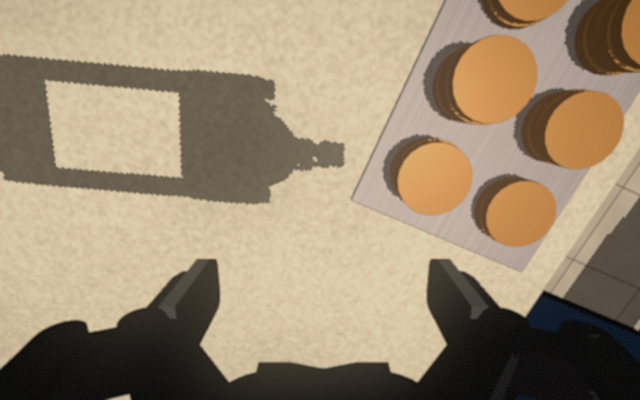

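All row fields seem to be required; I'll give them in full.

Request:
{"fn": "step_arm", "kwargs": {"plan": [{"grip":8.5,"tx":3.1,"ty":-1.2,"tz":-0.5,"ax":0,"ay":0,"az":0},{"grip":8.5,"tx":3.1,"ty":-1.2,"tz":-0.5,"ax":0,"ay":0,"az":0},{"grip":8.5,"tx":3.1,"ty":-1.2,"tz":-0.5,"ax":0,"ay":0,"az":0},{"grip":8.5,"tx":3.1,"ty":-1.2,"tz":-0.5,"ax":0,"ay":0,"az":0},{"grip":8.5,"tx":3.1,"ty":-1.2,"tz":0,"ax":0,"ay":0,"az":0},{"grip":8.5,"tx":3.1,"ty":-1.2,"tz":0,"ax":0,"ay":0,"az":0},{"grip":8.5,"tx":3.1,"ty":-1.2,"tz":0,"ax":0,"ay":0,"az":0},{"grip":8.5,"tx":3.1,"ty":-1.2,"tz":0,"ax":0,"ay":0,"az":0}], "newtons": 40}}

```text
time: 0.92
tool_pos: [429.2, -362.1, 251.4]
tcp_rot: [180.0, -0.0, 23.5]
ft_force: [-0.1, -0.8, -1.0]
finger_gap: 84.9
```

Request:
{"fn": "step_arm", "kwargs": {"plan": [{"grip":8.5,"tx":3.1,"ty":-1.2,"tz":0,"ax":0,"ay":0,"az":0},{"grip":8.5,"tx":3.1,"ty":-1.2,"tz":0,"ax":0,"ay":0,"az":0},{"grip":8.5,"tx":3.1,"ty":-1.1,"tz":0,"ax":0,"ay":0,"az":0},{"grip":8.5,"tx":3.1,"ty":-1.1,"tz":0,"ax":0,"ay":0,"az":0},{"grip":8.5,"tx":0,"ty":0,"tz":0,"ax":0,"ay":0,"az":0},{"grip":8.5,"tx":0,"ty":0,"tz":0,"ax":0,"ay":0,"az":0},{"grip":8.5,"tx":0,"ty":0,"tz":0,"ax":0,"ay":0,"az":0}]}}

```text
time: 1.5
tool_pos: [523.4, -271.9, 251.0]
tcp_rot: [-180.0, 0.0, 23.5]
ft_force: [0.3, -0.9, -0.0]
finger_gap: 84.9
```

```bash
python3 - <<'E'
from h import *
st=sense();im=snapshot("wrist");cv2.imwrite("pics/w2.png",im[:,:,::-1])
import pickle;pickle.dump(st,open("w2.pkl","wb"))
print(st["time"],st["tool_pos"],st["tcp_rot"],st["joint_pos"],proj("wrist",[526,-271,163],st))
E
```

```text
1.5 [ 523.40587586 -271.93036131  251.01622815] [-1.79987236e+02  4.23543401e-02  2.35170710e+01] [-3.24161504e+01  5.50322395e+00  8.53343148e+01 -2.79385760e-02
  8.91967600e+01  3.40671834e+01] [322.40652092 203.54659189]
```

View pics/w2.png

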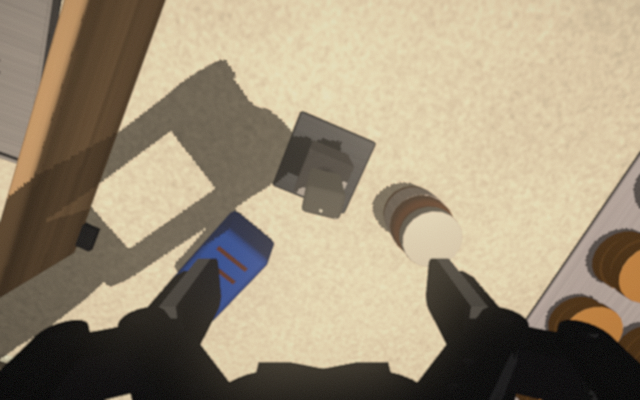

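```bash
python3 - <<'E'
import cv2
a=cv2.imread("pics/w2.png")[105:230,260:385]
a=cv2.convertScaleAbs(a,alpha=1.8)
cv2.imwrite("pics/c4.png",cv2.resize(a,None,fx=4.8,fy=4.8,interpolation=2))
E
```

```text
(no output)
```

View pics/c4.png

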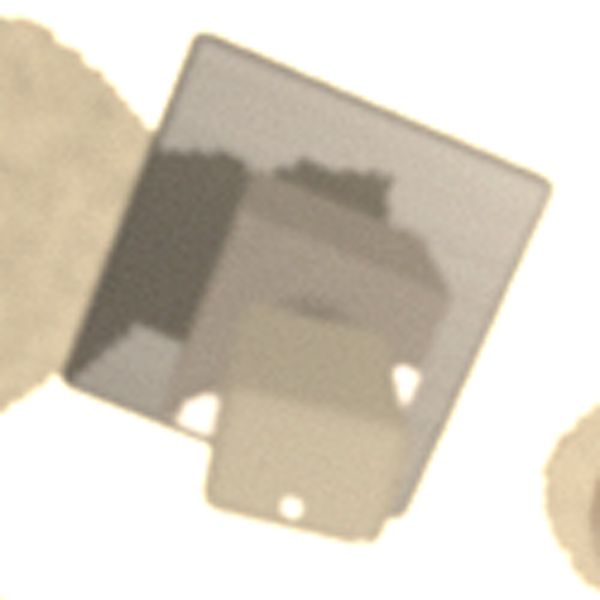

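```bash
python3 - <<'E'
from h import *
import pickle; st=pickle.load(open("w2.pkl","rb"))
t=lambda u,v:(260+(u+.5)/4.8-.5,105+(v+.5)/4.8-.5)
def an(a,b,z):
    d=(ray("wrist",t(*b),z,st)-ray("wrist",t(*a),z,st))[:2]; return np.linalg.norm(d).round(1),np.degrees(np.arctan2(d[1],d[0])).round(1)
print(an((228,390),(408,425),163),an((208,500),(375,540),163),an((232,305),(390,340),93),"foot",an((200,38),(550,187),8))
print("top c",ray("wrist",t(305,464),163,st),"bottom edge mid",ray("wrist",t(311,322),93,st))
print(ray("wrist",t(310,210),8,st))
c=[(200,38),(550,187),(68,378)]
print("foot from wrist",(ray("wrist",t(*c[1]),8,st)+ray("wrist",t(*c[2]),8,st))/2)
E
```

```text
(np.float64(25.9), np.float64(-77.9)) (np.float64(24.7), np.float64(-80.7)) (np.float64(29.4), np.float64(-79.2)) foot (np.float64(85.6), np.float64(-89.1))
top c [ 527.68592838 -270.81969253  163.        ] bottom edge mid [ 534.48806378 -269.05981784   93.        ]
[ 543.20162725 -265.34573429    8.        ]
foot from wrist [ 527.13840737 -271.12229653    8.        ]
```

Request:
{"fn": "step_arm", "kwargs": {"plan": [{"grip":8.5,"tx":0,"ty":0,"tz":0.8,"ax":0,"ay":0,"az":6.25},{"grip":8.5,"tx":0,"ty":0,"tz":1.2,"ax":0,"ay":0,"az":6.25},{"grip":8.5,"tx":0.3,"ty":0,"tz":2,"ax":0,"ay":0,"az":0},{"grip":8.5,"tx":0,"ty":0,"tz":2,"ax":0,"ay":0,"az":0},{"grip":8.5,"tx":0,"ty":0,"tz":2,"ax":0,"ay":0,"az":0},{"grip":8.5,"tx":0,"ty":0,"tz":0,"ax":0,"ay":0,"az":0},{"grip":8.5,"tx":0,"ty":0,"tz":0,"ax":0,"ay":0,"az":0}]}}

```text
time: 2.13
tool_pos: [525.0, -271.8, 170.2]
tcp_rot: [-179.9, 0.1, 10.9]
ft_force: [-0.8, 0.3, 1.0]
finger_gap: 84.6
```

```bash
python3 - <<'E'
from h import *
st=sense();im=snapshot("wrist");cv2.imwrite("pics/w3.png",im[:,:,::-1])
import pickle;pickle.dump(st,open("w3.pkl","wb"))
print(st["time"],st["tool_pos"],st["tcp_rot"],proj("wrist",[526.5,-271,163],st))
a=cv2.convertScaleAbs(im[120:300,220:420,::-1],alpha=1.8)
cv2.imwrite("pics/c5.png",cv2.resize(a,None,fx=3,fy=3,interpolation=2))
E
```

```text
2.1333 [ 525.00356035 -271.78637566  170.23792702] [-1.79890225e+02  1.33889665e-01  1.08820069e+01] [320.63304614 254.67647118]
```

View pics/w3.png

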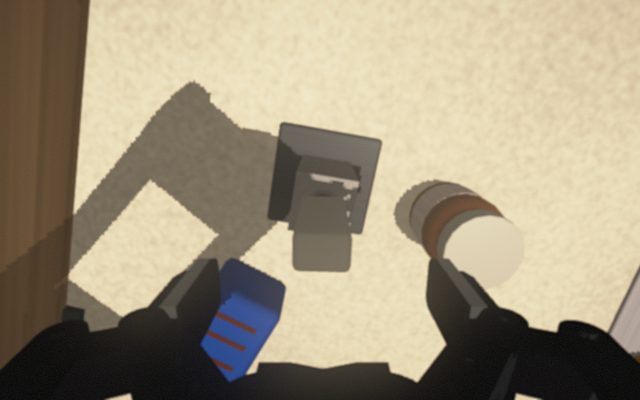

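View pics/c5.png

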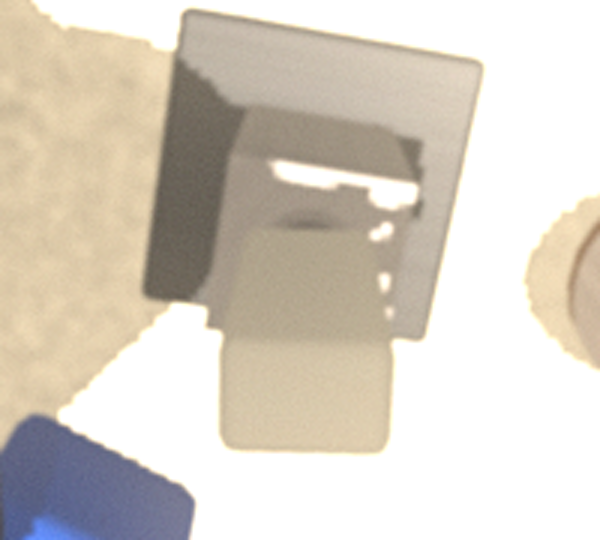

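Request:
{"fn": "step_arm", "kwargs": {"plan": [{"grip":8.5,"tx":0.2,"ty":0,"tz":1,"ax":0,"ay":0,"az":0},{"grip":8.5,"tx":0,"ty":0,"tz":1.5,"ax":0,"ay":0,"az":0},{"grip":8.5,"tx":0,"ty":0,"tz":1.5,"ax":0,"ay":0,"az":0},{"grip":8.5,"tx":0,"ty":0,"tz":1.2,"ax":0,"ay":0,"az":0},{"grip":8.5,"tx":0,"ty":0,"tz":0.8,"ax":0,"ay":0,"az":0},{"grip":8.5,"tx":0,"ty":0,"tz":0,"ax":0,"ay":0,"az":0},{"grip":8.5,"tx":0,"ty":0,"tz":0,"ax":0,"ay":0,"az":0}]}}

```text
time: 2.77
tool_pos: [528.6, -270.9, 111.3]
tcp_rot: [-180.0, 0.0, 11.0]
ft_force: [0.3, -0.4, -0.2]
finger_gap: 85.0
```

Request:
{"fn": "step_arm", "kwargs": {"plan": [{"grip":4,"tx":0,"ty":0,"tz":0,"ax":0,"ay":0,"az":0},{"grip":4,"tx":0,"ty":0,"tz":0,"ax":0,"ay":0,"az":0},{"grip":4,"tx":0,"ty":0,"tz":0,"ax":0,"ay":0,"az":0},{"grip":4,"tx":0,"ty":0,"tz":0,"ax":0,"ay":0,"az":0},{"grip":3.5,"tx":0,"ty":0,"tz":0,"ax":0,"ay":0,"az":0},{"grip":3.5,"tx":0,"ty":0,"tz":0,"ax":0,"ay":0,"az":0},{"grip":3.5,"tx":0,"ty":0,"tz":0,"ax":0,"ay":0,"az":0}]}}

```text
time: 3.35
tool_pos: [528.6, -270.9, 111.4]
tcp_rot: [180.0, -0.0, 11.0]
ft_force: [0.1, -0.3, -0.3]
finger_gap: 34.8
```

```bash
python3 - <<'E'
from h import *
st=sense();im=snapshot("wrist");cv2.imwrite("pics/w4.png",im[:,:,::-1])
print(st["time"],st["tool_pos"],st["tcp_rot"],st["finger_gap"],st["ft_force"])
E
```

```text
3.35 [ 528.62159695 -270.93668206  111.39712622] [ 1.79996856e+02 -5.76734381e-03  1.09737294e+01] 34.81229370469575 [ 0.10095323 -0.25372467 -0.34891747]
```

View pics/w4.png

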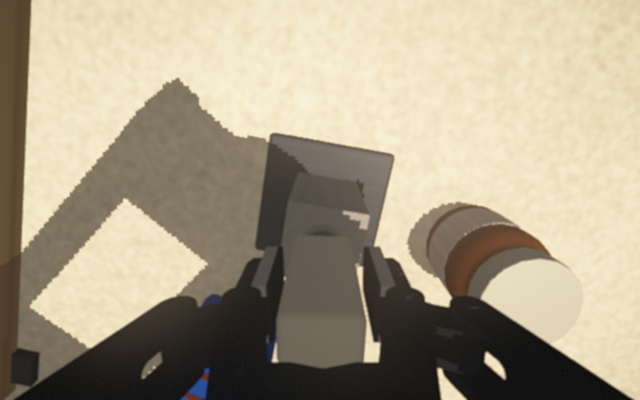

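Request:
{"fn": "step_arm", "kwargs": {"plan": [{"grip":2,"tx":0,"ty":0,"tz":0,"ax":0,"ay":0,"az":0},{"grip":2,"tx":0,"ty":0,"tz":0,"ax":0,"ay":0,"az":0},{"grip":2,"tx":0,"ty":0,"tz":0,"ax":0,"ay":0,"az":0},{"grip":2,"tx":0,"ty":0,"tz":0,"ax":0,"ay":0,"az":0},{"grip":2,"tx":0,"ty":0,"tz":0,"ax":0,"ay":0,"az":0}], "newtons": 50}}

```text
time: 3.82
tool_pos: [528.7, -271.0, 111.4]
tcp_rot: [180.0, -0.0, 11.0]
ft_force: [0.3, 0.8, 1.9]
finger_gap: 27.5
```

Request:
{"fn": "step_arm", "kwargs": {"plan": [{"grip":2,"tx":0,"ty":0,"tz":-0.5,"ax":0,"ay":0,"az":0},{"grip":2,"tx":0,"ty":0,"tz":-1,"ax":0,"ay":0,"az":0},{"grip":2,"tx":0,"ty":0,"tz":-1,"ax":0,"ay":0,"az":0},{"grip":2,"tx":0,"ty":0,"tz":-1,"ax":0,"ay":0,"az":0},{"grip":2,"tx":0,"ty":0,"tz":0,"ax":0,"ay":0,"az":0}]}}

```text
time: 4.23
tool_pos: [530.0, -271.8, 150.0]
tcp_rot: [179.8, -0.2, 11.0]
ft_force: [-1.2, 0.9, 0.6]
finger_gap: 27.5
```

Request:
{"fn": "step_arm", "kwargs": {"plan": [{"grip":2,"tx":0,"ty":0,"tz":-1.5,"ax":0,"ay":0,"az":0},{"grip":2,"tx":0,"ty":0,"tz":-1.5,"ax":0,"ay":0,"az":0},{"grip":2,"tx":0,"ty":0,"tz":-2,"ax":0,"ay":0,"az":0},{"grip":2,"tx":0,"ty":0,"tz":-2,"ax":0,"ay":0,"az":0},{"grip":2,"tx":0,"ty":0,"tz":-2,"ax":0,"ay":0,"az":0},{"grip":2,"tx":0,"ty":0,"tz":-2,"ax":0,"ay":0,"az":0},{"grip":2,"tx":0,"ty":0,"tz":-1,"ax":0,"ay":0,"az":0},{"grip":2,"tx":0,"ty":0,"tz":0,"ax":0,"ay":0,"az":0}]}}

```text
time: 4.9
tool_pos: [529.9, -271.7, 269.9]
tcp_rot: [179.8, -0.2, 11.0]
ft_force: [0.1, -0.2, -1.8]
finger_gap: 27.5
```

Request:
{"fn": "step_arm", "kwargs": {"plan": [{"grip":2,"tx":0,"ty":0,"tz":0,"ax":0,"ay":0,"az":0},{"grip":2,"tx":0,"ty":0,"tz":0,"ax":0,"ay":0,"az":0}]}}

```text
time: 5.07
tool_pos: [528.1, -270.6, 264.6]
tcp_rot: [-179.9, 0.1, 11.0]
ft_force: [-0.4, 0.3, -1.1]
finger_gap: 27.3
```

```bash
python3 - <<'E'
from h import *
st=sense();im=snapshot("scene");cv2.imwrite("pics/s5.png",im[:,:,::-1]);
print(st["time"],st["tool_pos"],st["tcp_rot"],st["finger_gap"],st["ft_force"])
im=snapshot("wrist");cv2.imwrite("pics/w5.png",im[:,:,::-1]); print("loaf in tool",tool([619.4,231.8,63],st))
p=st["tool_pos"]; print(proj("scene",p),proj("scene",p-[0,0,103.4]))
im=cv2.imread("pics/s5.png")[100:260,150:330]
cv2.imwrite("pics/c6.png",cv2.resize(im,None,fx=4,fy=3.7,interpolation=2))
E
```

```text
5.0667 [ 528.07349785 -270.621075    264.6058031 ] [-1.79918034e+02  8.93375810e-02  1.09750758e+01] 27.297492622631957 [-0.35866241  0.25429147 -1.12126152]
loaf in tool [ 185.62218391 -475.556437    201.9971448 ]
[217.04658476 165.56389853] [223.62106661 197.23841802]
```

View pics/c6.png

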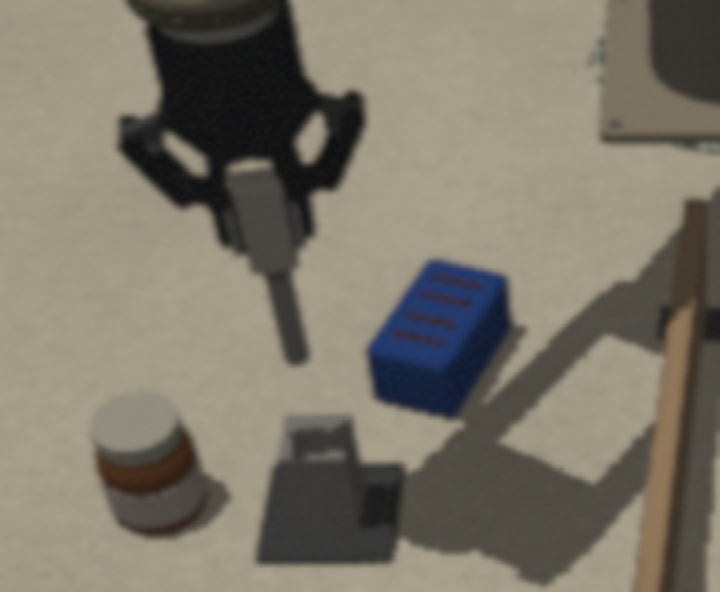

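View pics/w5.png

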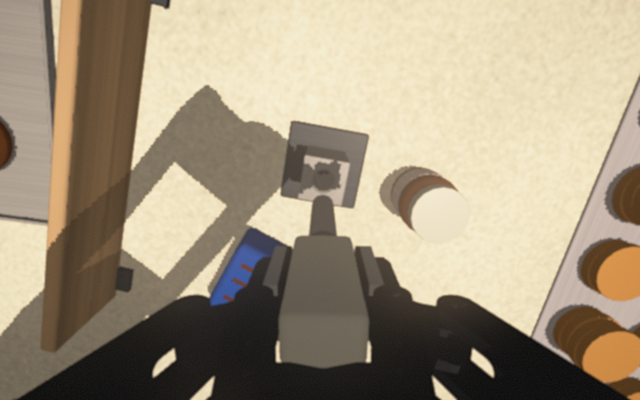

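Request:
{"fn": "step_arm", "kwargs": {"plan": [{"grip":2,"tx":0.4,"ty":-1.0,"tz":0,"ax":0,"ay":0,"az":0},{"grip":2,"tx":0.8,"ty":-2.0,"tz":0,"ax":0,"ay":0,"az":0},{"grip":2,"tx":1.1,"ty":-2.8,"tz":0,"ax":0,"ay":0,"az":0},{"grip":2,"tx":1.1,"ty":-2.8,"tz":0,"ax":0,"ay":0,"az":0},{"grip":2,"tx":1.1,"ty":-2.8,"tz":0,"ax":0,"ay":0,"az":0},{"grip":2,"tx":1.1,"ty":-2.8,"tz":0,"ax":0,"ay":0,"az":0},{"grip":2,"tx":1.1,"ty":-2.8,"tz":0,"ax":0,"ay":0,"az":0},{"grip":2,"tx":1.1,"ty":-2.8,"tz":0,"ax":0,"ay":0,"az":0}]}}

```text
time: 5.83
tool_pos: [567.1, -59.4, 265.6]
tcp_rot: [-180.0, 0.1, 11.0]
ft_force: [0.6, -0.3, -0.7]
finger_gap: 27.4
```

Request:
{"fn": "step_arm", "kwargs": {"plan": [{"grip":2,"tx":1.1,"ty":-2.8,"tz":0,"ax":0,"ay":0,"az":0},{"grip":2,"tx":1.1,"ty":-2.8,"tz":0,"ax":0,"ay":0,"az":0},{"grip":2,"tx":1.1,"ty":-2.8,"tz":0,"ax":0,"ay":0,"az":0},{"grip":2,"tx":1.1,"ty":-2.8,"tz":0,"ax":0,"ay":0,"az":0},{"grip":2,"tx":1.1,"ty":-2.8,"tz":0,"ax":0,"ay":0,"az":0},{"grip":2,"tx":1.1,"ty":-2.8,"tz":0,"ax":0,"ay":0,"az":0},{"grip":2,"tx":1.1,"ty":-2.8,"tz":0,"ax":0,"ay":0,"az":0},{"grip":2,"tx":1.1,"ty":-2.8,"tz":0,"ax":0,"ay":0,"az":0}]}}

```text
time: 6.5
tool_pos: [610.5, 177.3, 265.4]
tcp_rot: [-180.0, 0.1, 11.0]
ft_force: [1.1, -0.4, -1.1]
finger_gap: 27.2
```

Request:
{"fn": "step_arm", "kwargs": {"plan": [{"grip":2,"tx":0.9,"ty":-2.6,"tz":0,"ax":0,"ay":0,"az":0},{"grip":2,"tx":0.6,"ty":-1.6,"tz":0,"ax":0,"ay":0,"az":0},{"grip":2,"tx":0.4,"ty":-1.0,"tz":0,"ax":0,"ay":0,"az":0},{"grip":2,"tx":0,"ty":0,"tz":0,"ax":0,"ay":0,"az":0},{"grip":2,"tx":0,"ty":0,"tz":0,"ax":0,"ay":0,"az":0},{"grip":2,"tx":0,"ty":0,"tz":0,"ax":0,"ay":0,"az":0}]}}

```text
time: 7.0
tool_pos: [619.8, 228.6, 266.0]
tcp_rot: [180.0, 0.0, 10.9]
ft_force: [-0.7, -1.3, -0.5]
finger_gap: 27.7
```

```bash
python3 - <<'E'
from h import *
st=sense();im=snapshot("wrist");cv2.imwrite("pics/w6.png",im[:,:,::-1])
import pickle;pickle.dump(st,open("w6.pkl","wb"))
print(st["time"],st["tool_pos"],st["tcp_rot"],st["finger_gap"],st["ft_force"])
im=snapshot("scene");cv2.imwrite("pics/s6.png",im[:,:,::-1])
p=st["tool_pos"]; print(proj("scene",p-[0,0,103.4]),proj("wrist",p-[0,0,103.4],st),proj("scene",[619.4,231.8,63]),proj("wrist",[619.4,231.8,63],st))
im=im[130:310,340:520,::-1]
cv2.imwrite("pics/c7.png",cv2.resize(im,None,fx=3.3,fy=3.3,interpolation=2))
E
```

```text
7.0 [619.81484005 228.64395448 266.03252894] [1.79969367e+02 3.25838960e-02 1.09377318e+01] 27.69444848045692 [-0.74920685 -1.34570225 -0.54739273]
[436.34899075 225.59852319] [322.09354146 201.49248034] [431.15207397 252.41847782] [319.13149797 174.20286964]
```

View pics/w6.png

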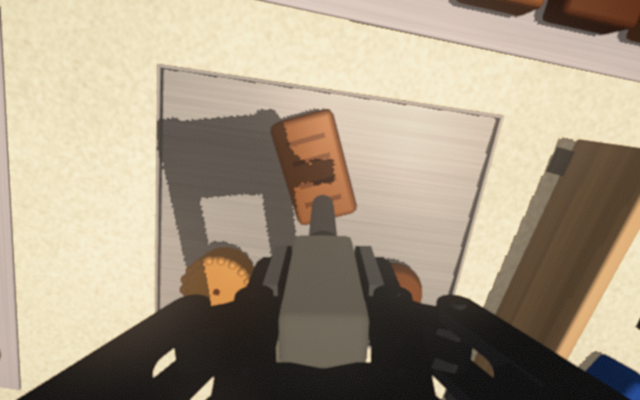

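View pics/c7.png

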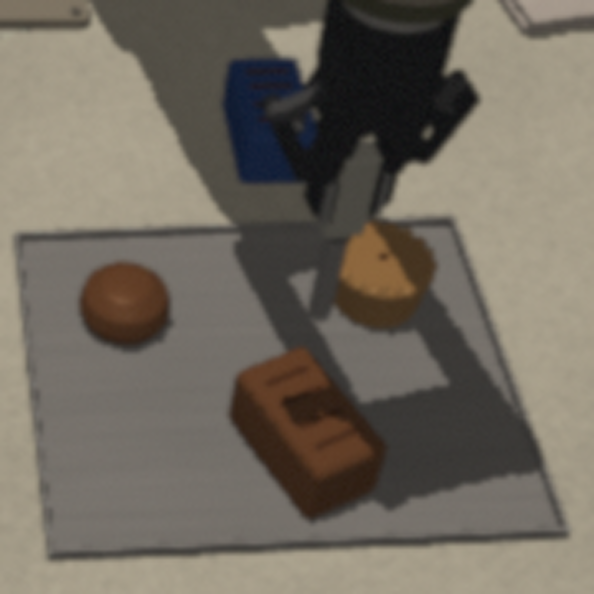

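```bash
python3 - <<'E'
import cv2
a=cv2.imread("pics/w6.png")[95:245,250:375]
cv2.imwrite("pics/c8.png",cv2.resize(a,None,fx=4,fy=4,interpolation=2))
a=cv2.imread("pics/s6.png")[210:290,400:480]
cv2.imwrite("pics/c9.png",cv2.resize(a,None,fx=7,fy=7,interpolation=2))
E
```

```text
(no output)
```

View pics/c8.png

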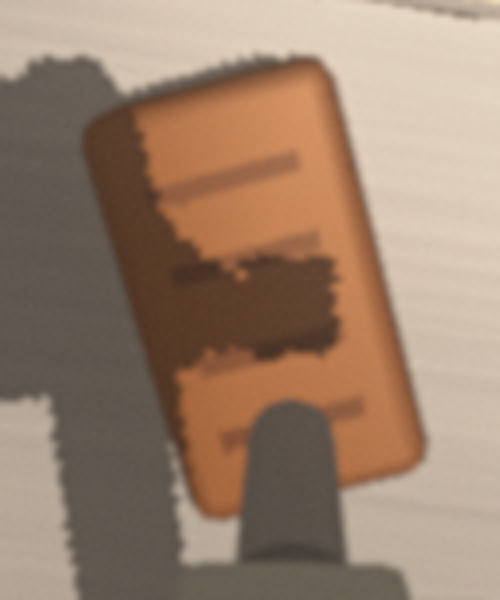

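View pics/c9.png

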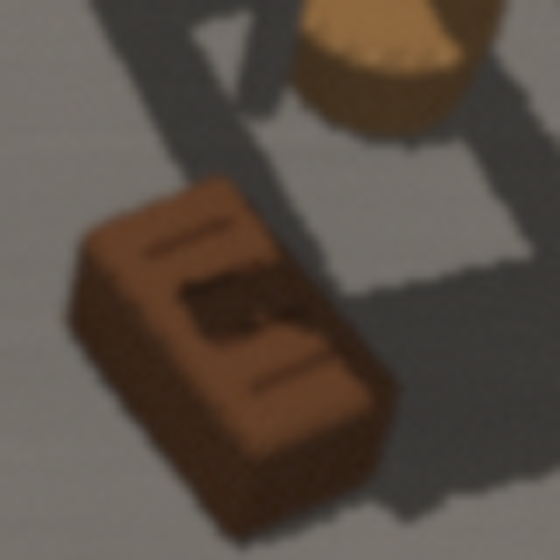

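```bash
python3 - <<'E'
from h import *
import pickle; st=pickle.load(open("w6.pkl","rb"))
t=lambda u,v:(250+(u+.5)/4-.5,95+(v+.5)/4-.5)
s=lambda u,v:(400+(u+.5)/7-.5,210+(v+.5)/7-.5)
q=np.array([ray("wrist",t(*k),63,st) for k in [(85,130),(328,60),(427,460),(200,520)]])
print("wrist corners",q.mean(0),np.linalg.norm(np.diff(q,axis=0),axis=1),"slits",ray("wrist",t(262,299),63,st))
print("scene slits",ray("scene",s(241,305),63))
q=np.array([ray("scene",s(*k),63) for k in [(85,240),(218,180),(393,390),(255,455)]])
print("scene corners",q.mean(0),np.linalg.norm(np.diff(q,axis=0),axis=1))
c=lambda u,v:(150+(u+.5)/4-.5,95+(v+.5)/4-.5)
print("top slits",ray("top",c((248+287)/2,(88+175)/2),63))
M=R.from_euler('xyz',st["tcp_rot"],degrees=True).as_matrix()
p=st["tool_pos"]
print("tip rim pred",proj("wrist",p-[0,0,103.4]+M@[8,0,0],st),"seen",t(290,400))
print("scene lens pred",proj("scene",p-[0,0,103.4]),"seen ~",(340+320/3.3,130+315/3.3))
E
```

```text
wrist corners [623.0723689  236.73340661  63.        ] [ 60.80521362 103.11205513  61.06164846] slits [623.4608947  236.63815652  63.        ]
scene slits [621.60168238 238.35792137  63.        ]
scene corners [625.14052491 236.08209174  63.        ] [ 57.66192853 102.75904355  57.36399397]
top slits [621.81195467 235.32541526  63.        ]
tip rim pred [322.07417997 190.83825917] seen (322.125, 194.625)
scene lens pred [436.34899075 225.59852319] seen ~ (436.969696969697, 225.45454545454544)
```

Request:
{"fn": "step_arm", "kwargs": {"plan": [{"grip":2,"tx":0.3,"ty":-0.4,"tz":0.5,"ax":0,"ay":0,"az":0},{"grip":2,"tx":0.3,"ty":-0.3,"tz":1,"ax":0,"ay":0,"az":0},{"grip":2,"tx":0,"ty":0,"tz":1.5,"ax":0,"ay":0,"az":0},{"grip":2,"tx":0,"ty":0,"tz":1.5,"ax":0,"ay":0,"az":0},{"grip":2,"tx":0,"ty":0,"tz":1,"ax":0,"ay":0,"az":0},{"grip":2,"tx":0,"ty":0,"tz":0,"ax":0,"ay":0,"az":0},{"grip":2,"tx":0,"ty":0,"tz":0,"ax":0,"ay":0,"az":0},{"grip":2,"tx":0,"ty":0,"tz":0,"ax":0,"ay":0,"az":0}]}}

```text
time: 7.77
tool_pos: [624.9, 237.7, 212.0]
tcp_rot: [-180.0, -0.1, 11.0]
ft_force: [0.9, 0.6, -0.4]
finger_gap: 27.4
```

```bash
cat > look.py <<'E'
from h import *
import sys,pickle
n=sys.argv[1]
st=sense();w=snapshot("wrist")[:,:,::-1];s=snapshot("scene")[:,:,::-1];t=snapshot("top")[:,:,::-1]
st2=sense(); pickle.dump(st,open(f"w{n}.pkl","wb"))
for k,i in zip("wst",(w,s,t)): cv2.imwrite(f"pics/{k}{n}.png",i)
print(st["time"],st["tool_pos"],st2["tool_pos"],st["tcp_rot"],st["finger_gap"],st["ft_force"])
p=st["tool_pos"]-[0,0,103.4]
M=R.from_euler('xyz',st["tcp_rot"],degrees=True).as_matrix()
print("lens scene",proj("scene",p),"wrist rim",proj("wrist",p+M@[8,0,0],st))
cv2.imwrite(f"pics/cw{n}.png",cv2.resize(w[90:250,240:400],None,fx=3.7,fy=3.7,interpolation=2))
cv2.imwrite(f"pics/cs{n}.png",cv2.resize(cv2.convertScaleAbs(s[185:285,390:490],alpha=1.5),None,fx=6,fy=6,interpolation=2))
E
python3 look.py 7
```

```text
7.7667 [624.88499879 237.73842863 212.01312158] [625.1710011  237.83754891 212.7142483 ] [-1.79992863e+02 -5.40048646e-02  1.09742709e+01] 27.35972598938039 [ 0.85322028  0.57020235 -0.35940628]
lens scene [436.9403129  242.29512646] wrist rim [322.16776106 191.04594381]
```

View pics/cw7.png

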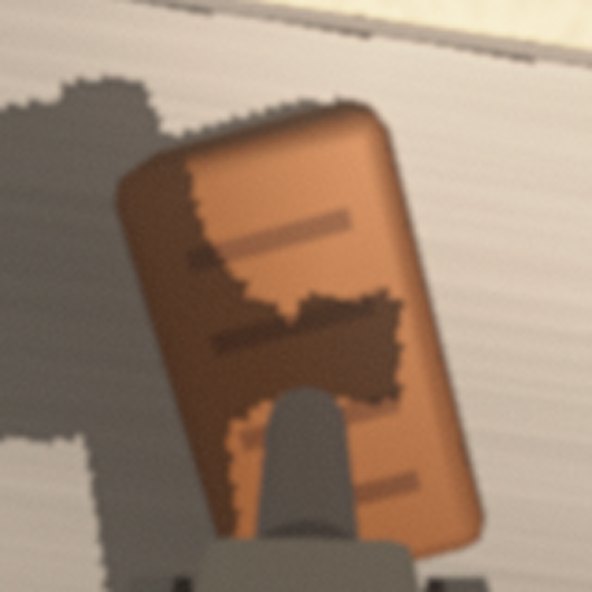

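View pics/cs7.png

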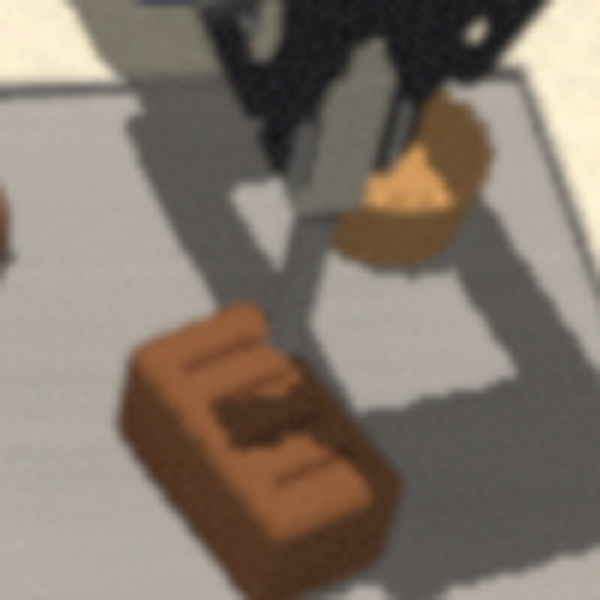

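View pics/t7.png

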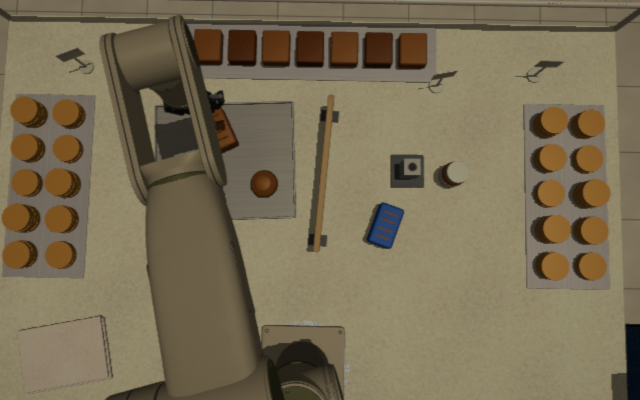

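```bash
python3 - <<'E'
from h import *
import pickle; st=pickle.load(open("w7.pkl","rb"))
t=lambda u,v:(240+(u+.5)/3.7-.5,90+(v+.5)/3.7-.5)
s=lambda u,v:(390+(u+.5)/6-.5,185+(v+.5)/6-.5)
M=R.from_euler('xyz',st["tcp_rot"],degrees=True).as_matrix()
L=ray("wrist",t(304,371),63,st); print("loaf w",L)
l=ray("wrist",t(308,388),st["tool_pos"][2]-103.4,st)-M@[8,0,0]; print("lens w",l,"tcp",st["tool_pos"])
Ls=[ray("scene",s(*k),63) for k in ((222,355),(310,472))]; print("loaf s",np.mean(Ls,axis=0))
print("lens s",ray("scene",s(289,345-8),st["tool_pos"][2]-103.4))
E
```

```text
loaf w [622.45021872 237.72601649  63.        ]
lens w [622.44822869 236.74579108 108.60558108] tcp [624.88499879 237.73842863 212.01312158]
loaf s [622.1768987  237.76353559  63.        ]
lens s [620.22195413 240.37642167 108.61312158]
```

Request:
{"fn": "step_arm", "kwargs": {"plan": [{"grip":2,"tx":0,"ty":0,"tz":0.5,"ax":0,"ay":0,"az":0},{"grip":2,"tx":0,"ty":0,"tz":0.8,"ax":0,"ay":0,"az":0},{"grip":2,"tx":0,"ty":0,"tz":0.8,"ax":0,"ay":0,"az":0},{"grip":2,"tx":0,"ty":0,"tz":0.6,"ax":0,"ay":0,"az":0},{"grip":2,"tx":0,"ty":0,"tz":0.3,"ax":0,"ay":0,"az":0},{"grip":2,"tx":0,"ty":0,"tz":0,"ax":0,"ay":0,"az":0},{"grip":2,"tx":0,"ty":0,"tz":0,"ax":0,"ay":0,"az":0},{"grip":2,"tx":0,"ty":0,"tz":0,"ax":0,"ay":0,"az":0}]}}

```text
time: 8.58
tool_pos: [624.7, 237.7, 181.6]
tcp_rot: [-180.0, -0.0, 11.0]
ft_force: [0.7, 0.1, -0.6]
finger_gap: 27.2
```

Request:
{"fn": "step_arm", "kwargs": {"plan": [{"grip":2,"tx":0,"ty":0,"tz":0,"ax":0,"ay":0,"az":0},{"grip":2,"tx":0,"ty":0,"tz":0,"ax":0,"ay":0,"az":0},{"grip":2,"tx":0,"ty":0,"tz":0,"ax":0,"ay":0,"az":0},{"grip":2,"tx":0,"ty":0,"tz":0,"ax":0,"ay":0,"az":0}]}}

```text
time: 8.92
tool_pos: [624.6, 237.7, 181.6]
tcp_rot: [-180.0, -0.0, 11.0]
ft_force: [0.1, 0.1, -0.2]
finger_gap: 27.8
```

```bash
python3 look.py 8; python3 - <<'E'
from h import *
for i in range(3):
    snapshot("top"); st=sense(); print(st["tool_pos"],st["qd"].round(2))
E
```

```text
8.9167 [624.63075271 237.71834008 181.6010252 ] [624.52735184 237.67127161 181.39692557] [-1.79996438e+02 -2.61069694e-02  1.09791925e+01] 27.84973643367134 [ 0.14883355  0.12152511 -0.19704245]
lens scene [434.90454319 250.23697891] wrist rim [322.15951148 190.97919442]
[624.5097243  237.66746729 181.33787247] [ 0.01  0.08 -0.01  0.06 -0.05  0.01]
[624.5059647  237.6670267  181.31320038] [ 0.03 -0.    0.12 -0.07 -0.02  0.09]
[624.49181354 237.66813688 181.28980819] [ 0.06  0.05 -0.03  0.05 -0.08  0.03]
```

View pics/cw8.png

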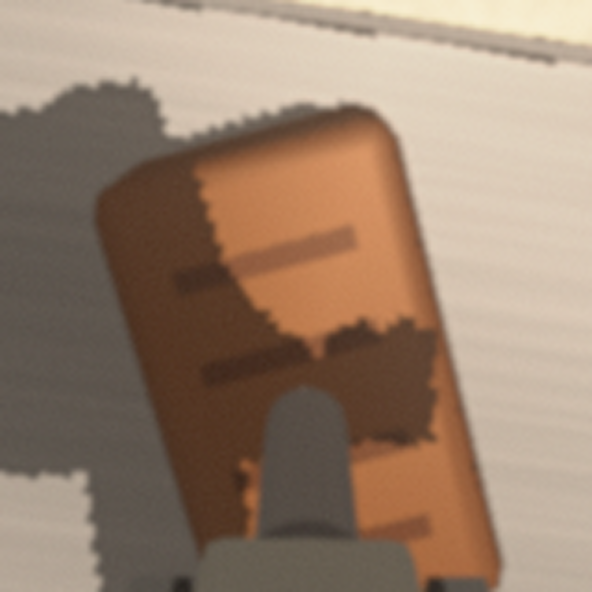

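View pics/cs8.png

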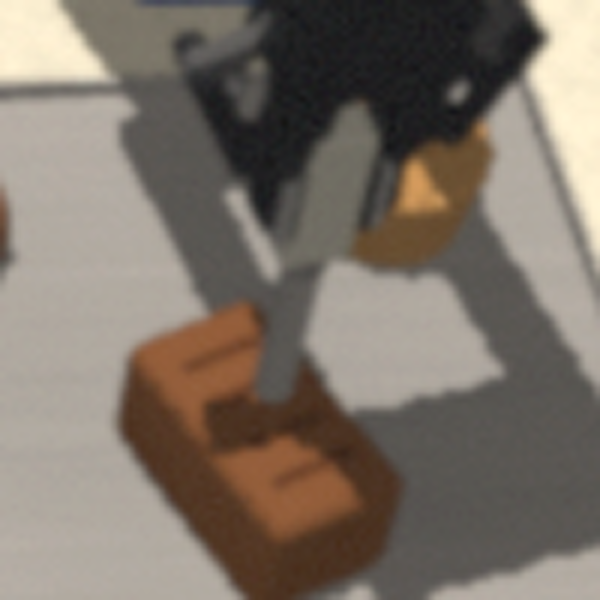

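```bash
python3 - <<'E'
from h import *
import pickle; st=pickle.load(open("w8.pkl","rb"))
t=lambda u,v:(240+(u+.5)/3.7-.5,90+(v+.5)/3.7-.5)
s=lambda u,v:(390+(u+.5)/6-.5,185+(v+.5)/6-.5)
M=R.from_euler('xyz',st["tcp_rot"],degrees=True).as_matrix()
print("loaf w",ray("wrist",t(302,403),63,st))
print("lens w",ray("wrist",t(306,386),78,st)-M@[8,0,0])
print("loaf s",ray("scene",s(266,413),63),"lens s",ray("scene",s(274,394),78))
E
```

```text
loaf w [622.6925866  238.10831348  63.        ]
lens w [622.41889269 237.16203566  77.99635478]
loaf s [622.43345129 238.02951602  63.        ] lens s [624.51238785 238.5941929   78.        ]
```

```bash
python3 - <<'E'
from bench import *
print(hand_in()); s=sense(); print(s["time"],s["tool_pos"],s["finger_gap"])
E
```

```text
the job is handed in; nothing more can be done
None
the job is handed in; nothing more can be done
```

The thermometer is out of its holder and held upright about 15 mm above the middle of the loaf's top. I handed the job in at about 9 s with the gripper still holding it.

- **Grasp and move:** I gripped the handle across its 28 mm width at 50 N. I pulled the pen straight up and carried it over the divider with about 50 mm to spare under the lens.
- **Position over the loaf:** At the last check, the wrist camera put the lens about 1 mm from the loaf's centre and the scene camera put it about 2 mm away. The lens height, about 78 mm, comes from the arm's reading, assuming the pen didn't slip in the grip. The scene picture agreed with it.
- **Steadiness:** The tool was vertical to within 0.1°, and the joints were still. The measured opening stayed at 27–28 mm, and the outside force stayed under about 2 N in every reading, so there was no sign of contact.
- **Bystanders:** The holder, divider and jar looked undisturbed in the pictures, and the bun and pie looked unmoved. I did not measure the bystanders again at the end.
- **Small disagreement:** The wrist camera saw the lens 2–3 mm from where the tool pose alone would put it. I allowed for this when centring over the loaf.
- **Input error:** The first two move calls were refused as invalid input, and nothing moved.

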